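# Move the wire skimmer to the next utensil rail

### The arm

A 6-joint arm with a two-finger parallel gripper is mounted at the origin on a cart in front of the work surface, level with it; the furniture and walls round the work are solid. World frame = base frame: x ahead of the robot, y to its left, z up, the work surface at z = 0. Lengths are in m, angles in degrees, forces in N, time in s.
With the tool pointing down it reaches from about 0.4 to 0.825 m from the base axis. Payload 7 kg.
Tool frame: the origin (TCP) lies on the centre line of the jaws, within the pads' length; the fingertips stand 11 mm ahead of it and the grasp point (between the pads) lies 8 mm behind it; z points along the fingers, y is the line along which they close (so a half turn about z gives the same grasp; the last joint's range is limited). The gripper opens to 88 mm and grips with 3 to 60 N. Pads are 19 mm wide; open, the fingers measure 130 mm over their backs; the gripper's body (78 mm by 193 mm) begins 47 mm behind the grasp point.
Start: joints at [85.376, 20.546, 0.682, 0, -70.136, -16.507], TCP at [0.243, 0.63, 0.238] pointing down, gripper open.
Joint ranges: [-176.03, 176.03], [-82.01, 121.73], [-58.28, 71.71], [-173.87, 95.51], [-174.79, -0.11], [-173.66, 173.66]. Speed limits (degrees/s): [136.94, 136.94, 172.46, 180, 180, 180].

### API

Orientations are given as [roll, pitch, yaw] about the fixed x, y, z axes, in that order (R = Rz(yaw) Ry(pitch) Rx(roll)).
In Python, from plant import r, capture, camera_model, job gives the robot as it stands.
- The arm moves only by the tool drive_tool, never from a script. Its argument "increments" is a list that holds one entry, the list of rows, each a list of 5 numbers: the gripper's target within -1 to 1 (fully open at 1, half-way at 0, shut at -1), then the shift along the tool's x, y, z scaled (see below), then the turn about the tool's z scaled (see below). In form: [[[gripper, tx, ty, tz, roll], ...]]. A call has 1 to 5 rows; each row is the pose to reach, as a shift and turn from the pose commanded when the call began, along the tool's axes at that moment, turning the shorter way round; what a row does not reach only later rows make up. The controller multiplies each number of a shift by 120 mm and each number of a turn by 360 degrees. A row lasts 1/8 s, in which the tool goes at most 62.5 mm and 10.7 degrees, less where a joint would pass 70% of its speed; a pose out of reach is approached as far as the arm can. A call with a number of a shift or a turn outside -1 to 1 is refused whole. A call with a gripper value outside its range is refused whole. The fingers move at their own pace and stop on an object; "squeeze" is the grip in N (left out, the last holds). Time passes only in rows, so rows that repeat a pose let the fingers close. It gives the time, the measured TCP pose, the force, the opening and the grip force at its end, in the units of the state.
- r.get_state(): the state, without advancing time (a new reading comes with each control period).
- capture(name): name is "side" or "top" or "wrist"; returns the picture (420x560x3 uint8, red, green, blue); there is no depth.
- camera_model(name): a dict with "camera_matrix" (3x3 intrinsics, pixels), "rvec" (rotation vector, rad) and "tvec" (3), from world to camera coordinates, as OpenCV has them. Camera axes: x right, y down, z forward; pixel columns grow to the right and rows downward; lengths in m; the calibration is good to about 2 mm. A picture is of the moment at which its call begins: read the wrist's pose just before it. camera_model takes no time and is no camera call; for the wrist camera it gives the pose at the moment of the call.
- job.close_job(): hands the job in; it is judged then, once.
The state is a dict: "time_s": time; "joints": joint angles; "qd": joint speeds; "joint_torque": joint torques, N m; "tcp_pos": TCP position; "eef_rot": TCP orientation; "contact_force": force on the tool from outside, world axes, zero at the start; "moment": the same for the moment, N m; "gripper_width": finger opening in m; "gripper_force": force on a finger pad.
Only numpy, scipy, OpenCV 4.12 (cv2) and the standard library are available. Lean on these libraries where they do the work, as an engineer would, in place of code of your own. Each camera call takes 0.05 s, during which the arm holds its last target. There are 200 camera calls.

### The job

Put the two steel utensils together on one rail: first make room by sliding the slotted turner right back along its rail until it is against the collar at the post. Then take the round wire skimmer off the other stand, lifting its eye over the upturned end stop, and hang it on the turner's rail in front of the turner, so that both hang still and straight and are let go. Do not drop either utensil and do not disturb the mug, the bean tin or the salt shaker.

Things in the scene. Friction and masses are not known exactly. Their poses are not given: they have to be found in the camera images.
- stand_a: Stand on which the skimmer hangs at the start, left or right. Wooden base 150 x 110 x 18 mm, fixed. Origin: on the worktop under its thin steel post. From the post a level round steel rail, 10 mm thick, runs along the body's -x (roughly toward the robot), centre line 200 mm above the worktop, at y = 0. Straight to 118 mm from the post axis, then bent up into an end stop.
- stand_b: Stand on which the turner hangs at the start; the skimmer must come here. Same size and same frame as stand_a: post at the origin, rail toward its -x, centre line 200 mm above the worktop. An eye can leave or enter a rail only over the end stop at the free end.
- stand_a_stop (a point): Centre of the end stop of stand_a's rail: a ball 12 mm across, 128 mm in front of the post axis and 18 mm above the rail's centre line. To pass, an eye must be raised 27 to 38 mm from where it hangs seated (30 is good), square to the rail; it is clear in front of the stop when its origin is 150 mm or more in front of the post axis.
- stand_b_stop (a point): Centre of the end stop of stand_b's rail: a ball 12 mm across, 128 mm in front of the post axis and 18 mm above the rail's centre line. To pass, an eye must be raised 27 to 38 mm from where it hangs seated (30 is good), square to the rail; it is clear in front of the stop when its origin is 150 mm or more in front of the post axis.
- stand_b_collar (a point): Centre of the front face of the collar of stand_b's rail (a disc 32 mm across, on the rail's centre line, 16 mm in front of the post axis): the back end of the rail. A utensil is against it when its origin is 7 mm in front of this point. stand_a has the same collar.
- skimmer: Skimmer: steel, a round blade of wire mesh 86 mm across, 180 mm long in all, 0.1 to 0.21 kg, front and back the same. Hangs by an oblong eye threaded on the rail; its gable roof sits on the rail and centres it. Origin: the point in the eye where the rail's centre line runs when seated (200 mm above the worktop). z up the handle, x along the rail, y across the blade.
- turner: Slotted turner: steel, a flat rectangular blade with long slots, 78 x 82 mm, 179 mm long, 0.1 to 0.21 kg, same eye and handle as the skimmer. Starts toward the free end of its rail; slides easily when drawn or pushed near the rail. Origin and axes as for the skimmer: in its eye, on the rail's centre line when seated.
- skimmer_grip (a point): Skimmer's eye, a good place to grip from above, 14 mm below its origin. The eye is 46 mm wide outside over two flat upright flanks (14 mm thick along the rail, 5 to 50 mm below the origin). Opening: 30 mm wide, from a gable roof (peak 6 mm above the origin inside, 16 outside) down to 46 mm below the origin. The rail runs between the gripping fingers.
- turner_grip (a point): The same point of the turner's eye, which has the same size: 14 mm below the turner's origin, flanks 46 mm wide over the outside along its y, 14 mm thick along the rail.
- skimmer_blade (a point): Centre of the skimmer's round blade, 121 mm below its origin; its lowest edge is 43 mm lower.
- odd_mug: Striped mug, 84 x 117 x 95 mm. Loose bystander, to be left alone. Origin: centre of its underside (when upright).
- bean_tin: Bean tin, 75 mm across, 58 mm high. Loose bystander, to be left alone. Origin: centre of its underside (when upright).
- salt_shaker: Salt shaker, 44 mm across, 90 mm high. Loose bystander, to be left alone. Origin: centre of its underside (when upright).
Mind the look-alikes: they are no part of the job. Leave any yellow look-alike of the skimmer alone.

How it is judged (in metres and radians):
On the way:
1. the turner has been slid back to the collar (10 mm or less from it) (x of turner in the frame of stand_b above -0.033 m), for 0.2 s.
At the end, for the whole second after the job is handed in: The turner hangs on stand_b's rail within 10 mm of the collar, and the skimmer hangs on the same rail between the turner and the end stop; both are seated on the rail (origin within 8 mm of the rail's centre line sideways and in height), tilted less than 0.2 rad, and at rest (x of turner in the frame of stand_b between -0.033 and -0.015 m and y of turner in the frame of stand_b between -0.008 and 0.008 m and z of turner in the frame of stand_b between 0.192 and 0.208 m and angle between each of turner, skimmer's own z axis and vertical below 0.2 rad and linear speed of each of turner, skimmer below 0.03 m/s and angular speed of each of turner, skimmer below 0.4 rad/s and x of skimmer in the frame of stand_b between -0.118 and -0.03 m and y of skimmer in the frame of stand_b between -0.008 and 0.008 m and z of skimmer in the frame of stand_b between 0.192 and 0.208 m); the robot touches nothing.
It fails at once if the turner is taken off its rail or dropped (height (world z) of turner below 0.15 m or x of turner in the frame of stand_b below -0.14 m).
It fails at once if the skimmer is dropped (height (world z) of skimmer below 0.15 m).
It fails at once if the mug is moved more than 30 mm (distance of odd_mug from where it was at the start of the episode above 0.03 m).
It fails at once if the bean tin is moved more than 30 mm (distance of bean_tin from where it was at the start of the episode above 0.03 m).
It fails at once if the salt shaker is moved more than 30 mm (distance of salt_shaker from where it was at the start of the episode above 0.03 m).
It also fails if it takes over 61 s, if anything falls off the work surface, if the arm or the gripper's body presses on something with over 40 N, if the wrist force passes 120 N, or if a joint passes its speed limit or range.

## Working session

There is one attempt and no reset: what is moved stays moved. The work goes in short steps, Python scripts to look and compute and a tool call to move; the robot and the scene stay as the last step left them, time stands still between calls to the robot, and variables do not carry over. Pictures are saved under pics/ and viewed, at most 10 in all, crops included, and the job is handed in when it is done.

Besides the shell and the picture viewer there is one more tool, called after "Call:" by a JSON object that holds its "op" and its "data". drive_tool: Moves the arm, as the interface text tells. Its arguments: {"type":"object","properties":{"increments":{"type":"array"},"squeeze":{"type":"number"}},"required":["increments"]}

```bash
mkdir -p pics; python3 - <<'E'
from plant import r,capture,camera_model,job
import cv2,json
s=r.get_state();print({k:s[k] for k in('time_s','tcp_pos','eef_rot','gripper_width')})
for n in("side","top"):
    im=capture(n);cv2.imwrite(f"pics/{n}0.png",im[:,:,::-1]);m=camera_model(n);print(n,m)
E
```

```text
{'time_s': 0.0, 'tcp_pos': array([0.24320061, 0.62915488, 0.23662848]), 'eef_rot': array([ 1.79903657e+02, -9.97943044e-03, -2.11380192e+01]), 'gripper_width': 0.08762424280257644}
side {'camera_matrix': array([[501.32654473,   0.        , 275.28640986],
       [  0.        , 501.32654473, 210.50637842],
       [  0.        ,   0.        ,   1.        ]]), 'rvec': array([ 2.08628916, -0.39739812,  0.2250683 ]), 'tvec': array([-0.48139321,  0.21499841,  1.41605874])}
top {'camera_matrix': array([[381.01859095,   0.        , 276.97200304],
       [  0.        , 381.01859095, 205.13820193],
       [  0.        ,   0.        ,   1.        ]]), 'rvec': array([ 2.18521668, -2.19577688,  0.07490157]), 'tvec': array([-0.00382331,  0.52621996,  1.33900291])}
```

View pics/side0.png

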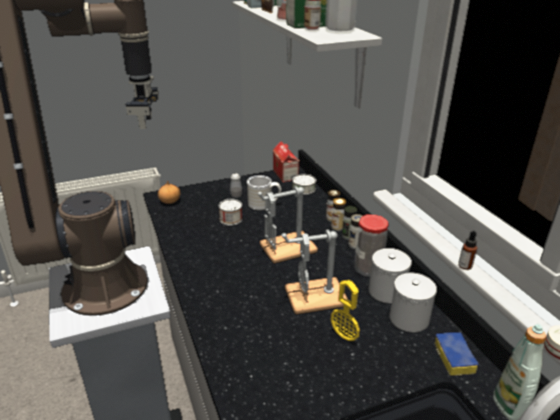

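View pics/top0.png

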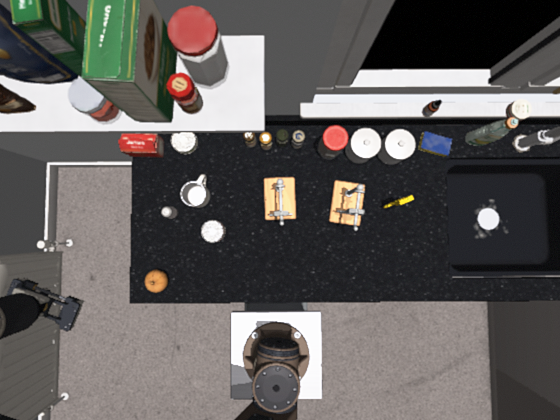

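The top view shows the two stands at about (280,200) and (348,203), with the mug, tin and shaker to the left. The yellow look-alike is at (400,200). I'll zoom in on the stands.

```bash
python3 - <<'E'
import cv2,numpy as np
t=cv2.imread('pics/top0.png')[165:240,250:380];s=cv2.imread('pics/side0.png')[180:315,225:375]
t=cv2.resize(t,None,fx=6,fy=6,interpolation=cv2.INTER_CUBIC);s=cv2.resize(s,None,fx=4.4,fy=4.4,interpolation=cv2.INTER_CUBIC)
cv2.imwrite('pics/tc.png',t);cv2.imwrite('pics/sc.png',s)
E
```

```text
(no output)
```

View pics/tc.png

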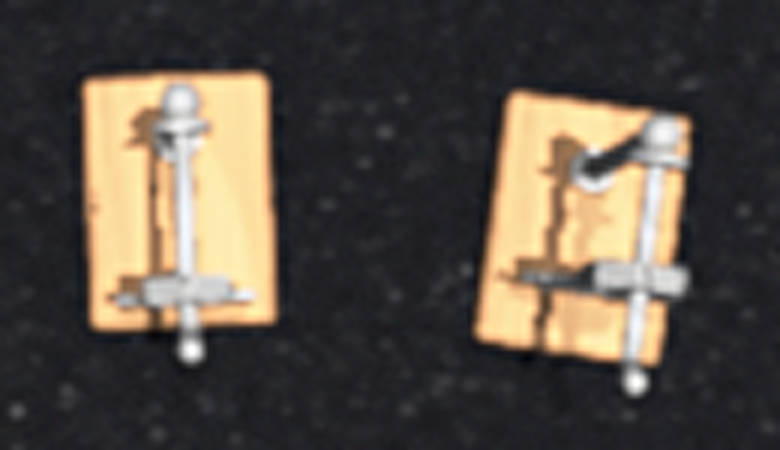

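View pics/sc.png

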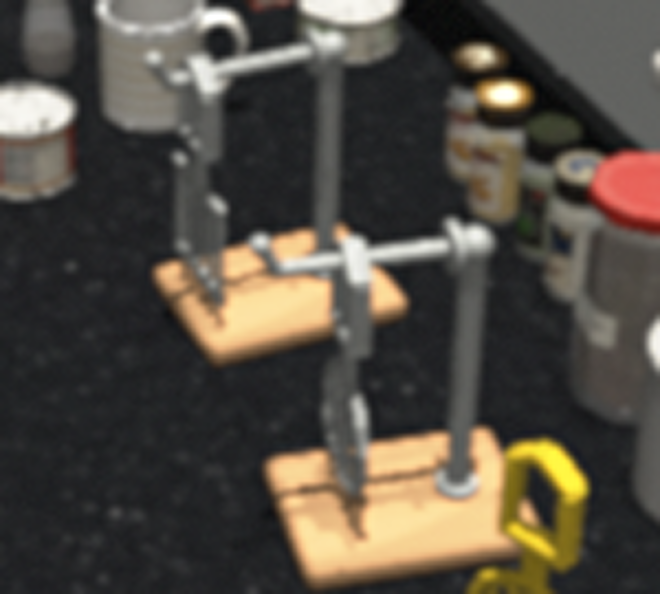

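```bash
cat > h.py <<'E'
import numpy as np,cv2
from scipy.optimize import least_squares
from plant import r,capture,camera_model,job
def proj(P,m): return cv2.projectPoints(np.array(P,float).reshape(-1,3),m['rvec'],m['tvec'],m['camera_matrix'],None)[0].reshape(-1,2)
def plane(uv,z,m):
    K=m['camera_matrix'];R=cv2.Rodrigues(m['rvec'])[0];c=-R.T@m['tvec']
    out=[]
    for u in uv:
        d=R.T@np.linalg.inv(K)@[u[0],u[1],1]; out.append(c+d*(z-c[2])/d[2])
    return np.array(out)
E
python3 - <<'E'
from h import *
mt,ms=camera_model('top'),camera_model('side')
T=lambda p:(np.array(p)+.5)/6-.5+[250,165]
S=lambda p:(np.array(p)+.5)/4.4-.5+[225,180]
D={'B':dict(t=[(190,350),(180,128)],s=[(155,60),(318,50)],eye=[(187,290)],se=(205,70),base=[(83,77),(268,73),(276,322),(92,328)]),
'A':dict(t=[(635,382),(660,158)],s=[(262,245),(463,242)],eye=[(641,278)],se=(355,250),base=[(510,91),(690,118),(660,363),(475,342)])}
L=np.array([[-.128,0,.218],[-.016,0,.2]])
for n,d in D.items():
    W=lambda p:(lambda c,s:np.c_[p[0]+c*L[:,0],p[1]+s*L[:,0],L[:,2]])(np.cos(p[2]),np.sin(p[2]))
    f=lambda p,w=1:np.r_[(proj(W(p),mt)-T(d['t'])).ravel()*1.3,(proj(W(p),ms)-S(d['s'])).ravel()*w]
    o=least_squares(f,[.7,0,0]);ot=least_squares(lambda p:f(p,0),[.7,0,0])
    b=plane(T(d['base']),.018,mt)[:,:2]
    yaws=[np.degrees(np.arctan2(*(q)[::-1])) for q in(b[0]-b[3],b[1]-b[2])]+[np.degrees(np.arctan2(*(q)[::-1]))+90 for q in (b[1]-b[0],b[2]-b[3])]
    c,s=np.cos(o.x[2]),np.sin(o.x[2])
    e=plane(T(d['eye']),.214,mt)[0]-[o.x[0],o.x[1],0]
    print(n,o.x[:2],np.degrees(o.x[2]),'toponly',ot.x[:2],np.degrees(ot.x[2]),'res',o.fun.round(2),'baseyaw',np.round(yaws,1),'basec',b.mean(0),'eye local',c*e[0]+s*e[1],-s*e[0]+c*e[1])
    for x in(-.12,-.1,-.08,-.06): print(x,(proj([o.x[0]+c*x,o.x[1]+s*x,.214],ms)),S(d['se']))
E
```

```text
B [ 0.59017765 -0.01503567] 1.5635101738296282 toponly [ 0.58848849 -0.01343285] 2.1169871042715203 res [ 0.13 -1.25  0.63 -0.16 -0.15 -0.35 -1.85 -0.01] baseyaw [1.9 1.4 1.  1.6] basec [ 0.55211592 -0.01563747] eye local -0.1004407781900099 0.0008567622522966058
-0.12 [[262.30563019 193.58618146]] [271.20454545 195.52272727]
-0.1 [[268.74319572 192.25595137]] [271.20454545 195.52272727]
-0.08 [[275.12104427 190.93806092]] [271.20454545 195.52272727]
-0.06 [[281.44000294 189.63233922]] [271.20454545 195.52272727]
A [ 0.57274112 -0.26393211] -9.362869041127093 toponly [ 0.57066924 -0.26305488] -9.223586880105964 res [ 0.38 -1.86  0.18  0.09  0.5  -0.36 -2.54  1.  ] baseyaw [-8.7 -8.1 -8.8 -6.8] basec [ 0.53403888 -0.25528771] eye local -0.07972104005310053 0.004023523392061426
-0.12 [[287.75996318 235.88167069]] [305.29545455 236.43181818]
-0.1 [[295.51500062 234.93867153]] [305.29545455 236.43181818]
-0.08 [[303.22535501 234.00110575]] [305.29545455 236.43181818]
-0.06 [[310.89141143 233.06892653]] [305.29545455 236.43181818]
```

Call:
{"op": "drive_tool", "data": {"increments": [[[1,0.4,0.9,-0.55,-0.063],[1,0.4,0.9,-0.55,-0.063],[1,0.4,0.9,-0.55,-0.063]]]}}

```text
time_s: 0.48
tcp_pos: [0.2496, 0.5097, 0.3066]
eef_rot: [-179.8, -0.1, 1.7]
contact_force: [0.5, 0.7, 0.3]
gripper_width: 0.0875
gripper_force: 0.0
```

```bash
cat > plan.py <<'E'
import sys
from h import *
# plan x y z yaw from the present pose
def go(x,y,z,yaw):
    s=r.get_state();p=s['tcp_pos'];R=cv2.Rodrigues(np.zeros(3))[0]
    from scipy.spatial.transform import Rotation as Q
    R=Q.from_euler('xyz',s['eef_rot'],degrees=True).as_matrix()
    d=R.T@(np.array([x,y,z])-p)/.12
    dy=(yaw-s['eef_rot'][2]+180)%360-180
    print('pos',p.round(4),'rot',s['eef_rot'].round(2),'t',round(s['time_s'],2),'-> shift',d.round(3),'roll',round(-dy/360,4))
if __name__=='__main__': go(*map(float,sys.argv[1:5]))
E
python3 plan.py .489 -.017 .30 1.7
```

```text
pos [0.2496 0.5097 0.3066] rot [-1.7976e+02 -6.0000e-02  1.6700e+00] t 0.47 -> shift [1.865 4.446 0.039] roll -0.0001
```

Call:
{"op": "drive_tool", "data": {"increments": [[[1,0.4,1,0,0],[1,0.4,1,0,0],[1,0.4,1,0,0]]]}}

```text
time_s: 0.85
tcp_pos: [0.3011, 0.3901, 0.3037]
eef_rot: [-180.0, 0.0, 1.4]
contact_force: [0.3, 0.9, -0.1]
gripper_width: 0.0877
gripper_force: 0.0
```

Call:
{"op": "drive_tool", "data": {"increments": [[[1,0.5,1,0,0],[1,0.5,1,0,0],[1,0.5,1,0,0]]]}}

```text
time_s: 1.23
tcp_pos: [0.3645, 0.2726, 0.3033]
eef_rot: [180.0, 0.0, 1.4]
contact_force: [0.3, 0.7, 0.6]
gripper_width: 0.0875
gripper_force: 0.0
```

Call:
{"op": "drive_tool", "data": {"increments": [[[1,0.4,1,0,0],[1,0.4,1,0,0],[1,0.4,1,0,0]]]}}

```text
time_s: 1.6
tcp_pos: [0.4158, 0.1539, 0.3032]
eef_rot: [180.0, 0.0, 1.3]
contact_force: [0.1, 1.4, -0.8]
gripper_width: 0.0877
gripper_force: 0.0
```

Call:
{"op": "drive_tool", "data": {"increments": [[[1,0,1,0,0],[1,0,1,0,0],[1,0,1,0,0],[1,0,1,0,0]]]}}

```text
time_s: 2.1
tcp_pos: [0.4185, 0.0368, 0.3034]
eef_rot: [-180.0, 0.0, 1.5]
contact_force: [0.8, 0.2, -0.7]
gripper_width: 0.0872
gripper_force: 0.0
```

```bash
python3 plan.py .489 -.017 .30 1.7; python3 - <<'E'
from h import *
s=r.get_state();m=camera_model('wrist');im=capture('wrist');cv2.imwrite('pics/w1.png',im[:,:,::-1])
import pickle;pickle.dump(m,open('w1.pkl','wb'))
for yaw,x0,y0 in((1.7,.589,-.014),(-9,.5715,-.263)):
    c,sn=np.cos(np.radians(yaw)),np.sin(np.radians(yaw))
    for l,z in((-.128,.218),(-.1,.214),(-.08,.214),(-.016,.2)): print(yaw,l,proj([x0+c*l,y0+sn*l,z],m).round(1))
E
```

```text
pos [0.4185 0.0368 0.3034] rot [-1.7999e+02  2.0000e-02  1.5200e+00] t 2.1 -> shift [0.576 0.464 0.028] roll -0.0005
1.7 -0.128 [[349.1 166.8]]
1.7 -0.1 [[350.5 127.4]]
1.7 -0.08 [[352.5  98.2]]
1.7 -0.016 [[354.2   0.7]]
-9 -0.128 [[643.  195.7]]
-9 -0.1 [[656.5 158.6]]
-9 -0.08 [[671.2 131.4]]
-9 -0.016 [[696.6  39.4]]
```

View pics/w1.png

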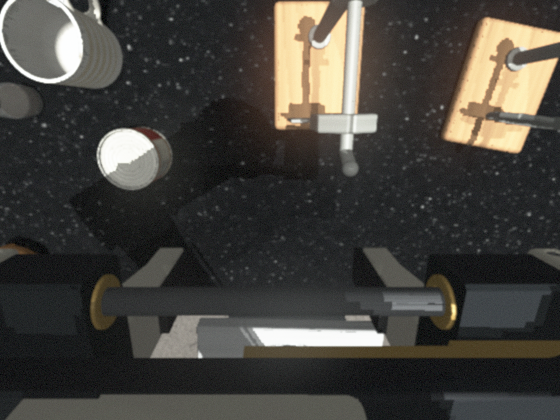

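The wrist view puts the turner's stop at (349,167), its eye at (347,123) and the rail end at (354,0). All three match the prediction, so I'll descend on the turner.

Call:
{"op": "drive_tool", "data": {"increments": [[[1,0.6,0.465,0.03,0],[1,0.6,0.465,0.03,0],[1,0.6,0.465,0.03,0],[1,0.6,0.465,0.03,0]]]}}

```text
time_s: 2.65
tcp_pos: [0.4915, -0.0166, 0.2995]
eef_rot: [180.0, 0.1, 1.6]
contact_force: [-0.1, 0.6, 0.1]
gripper_width: 0.0875
gripper_force: 0.0
```

```bash
python3 plan.py .491 -.017 .178 1.7
```

```text
pos [ 0.4915 -0.0166  0.2995] rot [1.7999e+02 6.0000e-02 1.6200e+00] t 2.65 -> shift [-0.003  0.003  1.013] roll -0.0002
```

Call:
{"op": "drive_tool", "data": {"increments": [[[1,0,0,0.5,0],[1,0,0,0.8,0],[1,0,0,1,0],[1,0,0,1,0]]]}}

```text
time_s: 3.15
tcp_pos: [0.4902, -0.0171, 0.1789]
eef_rot: [180.0, 0.2, 1.6]
contact_force: [0.0, 0.7, 1.0]
gripper_width: 0.0875
gripper_force: 0.0
```

Call:
{"op": "drive_tool", "data": {"increments": [[[-0.2,0,0,0,0],[-0.2,0,0,0,0],[-0.2,0,0,0,0],[-0.2,0,0,0,0],[-0.2,0,0,0,0]]], "squeeze": 5}}

```text
time_s: 3.78
tcp_pos: [0.4917, -0.018, 0.1801]
eef_rot: [180.0, -0.0, 1.5]
contact_force: [-0.2, 0.2, 1.0]
gripper_width: 0.0459
gripper_force: 5.0
```

Call:
{"op": "drive_tool", "data": {"increments": [[[-0.2,0.1,0,0,0],[-0.2,0.2,0,0,0],[-0.2,0.3,0,0,0],[-0.2,0.4,0,0,0],[-0.2,0.5,0,0,0]]]}}

```text
time_s: 4.4
tcp_pos: [0.5521, -0.0162, 0.1798]
eef_rot: [180.0, 0.1, 1.5]
contact_force: [-5.1, 1.9, 4.7]
gripper_width: 0.0464
gripper_force: 5.0
```

Call:
{"op": "drive_tool", "data": {"increments": [[[-0.2,0.03,0,0,0],[-0.2,0.06,0,0,0],[-0.2,0.08,0,0,0],[-0.2,0.1,0,0,0],[-0.2,0.1,0,0,0]]]}}

```text
time_s: 5.03
tcp_pos: [0.5641, -0.0159, 0.1799]
eef_rot: [-180.0, -0.0, 1.5]
contact_force: [-1.0, 1.0, -1.0]
gripper_width: 0.046
gripper_force: 5.0
```

Call:
{"op": "drive_tool", "data": {"increments": [[[-0.2,0.02,0,0,0],[-0.2,0.04,0,0,0],[-0.2,0.05,0,0,0],[-0.2,0.05,0,0,0]]]}}

```text
time_s: 5.52
tcp_pos: [0.568, -0.0159, 0.1794]
eef_rot: [180.0, 0.2, 1.5]
contact_force: [-7.1, 1.9, 0.9]
gripper_width: 0.0461
gripper_force: 5.0
```

Call:
{"op": "drive_tool", "data": {"increments": [[[-0.2,-0.01,0,0,0],[1,-0.01,0,0,0],[1,-0.01,0,0,0],[1,-0.01,0,0,0],[1,-0.01,0,0,0]]]}}

```text
time_s: 6.15
tcp_pos: [0.5685, -0.0159, 0.1801]
eef_rot: [180.0, -0.0, 1.5]
contact_force: [0.3, -0.6, -0.2]
gripper_width: 0.0806
gripper_force: 0.0
```

Call:
{"op": "drive_tool", "data": {"increments": [[[1,0,0,-0.2,0],[1,0,0,-0.6,0],[1,0,0,-1,0],[1,0,0,-1,0]]]}}

```text
time_s: 6.65
tcp_pos: [0.5704, -0.0157, 0.3045]
eef_rot: [-179.9, -0.5, 1.6]
contact_force: [0.5, 0.1, -0.5]
gripper_width: 0.0878
gripper_force: 0.0
```

```bash
python3 plan.py .40 -.125 .30 -9
```

```text
pos [ 0.5704 -0.0157  0.3045] rot [-179.95   -0.45    1.57] t 6.65 -> shift [-1.444  0.872  0.025] roll 0.0293
```

Call:
{"op": "drive_tool", "data": {"increments": [[[1,-0.6,1,0,0.029],[1,-0.6,1,0,0.029],[1,-0.6,1,0,0.029],[1,-0.6,1,0,0.029]]]}}

```text
time_s: 7.15
tcp_pos: [0.4992, -0.1384, 0.2998]
eef_rot: [-180.0, -0.0, -9.0]
contact_force: [-0.9, -0.1, 0.0]
gripper_width: 0.0871
gripper_force: 0.0
```

```bash
python3 plan.py .42 -.245 .30 -9
```

```text
pos [ 0.4992 -0.1384  0.2998] rot [-1.7999e+02 -1.0000e-02 -8.9900e+00] t 7.15 -> shift [-0.513  0.98  -0.002] roll 0.0
```

Call:
{"op": "drive_tool", "data": {"increments": [[[1,-0.5,0.98,0,0],[1,-0.5,0.98,0,0],[1,-0.5,0.98,0,0],[1,-0.5,0.98,0,0]]]}}

```text
time_s: 7.65
tcp_pos: [0.4227, -0.2444, 0.2998]
eef_rot: [-180.0, -0.0, -8.9]
contact_force: [0.3, -0.1, -0.6]
gripper_width: 0.0876
gripper_force: 0.0
```

```bash
python3 plan.py .493 -.2515 .30 -9; python3 - <<'E'
from h import *
m=camera_model('wrist');im=capture('wrist');cv2.imwrite('pics/w2.png',im[:,:,::-1])
yaw,x0,y0=(-9,.5715,-.263)
c,sn=np.cos(np.radians(yaw)),np.sin(np.radians(yaw))
for l,z in((-.128,.218),(-.1,.214),(-.08,.214),(-.016,.2)): print(yaw,l,proj([x0+c*l,y0+sn*l,z],m).round(1))
E
```

```text
pos [ 0.4227 -0.2444  0.2998] rot [-179.99   -0.     -8.92] t 7.65 -> shift [ 0.588 -0.033 -0.002] roll 0.0002
-9 -0.128 [[267.1 193.1]]
-9 -0.1 [[267.1 154.6]]
-9 -0.08 [[267.  126.4]]
-9 -0.016 [[267.   30.6]]
```

View pics/w2.png

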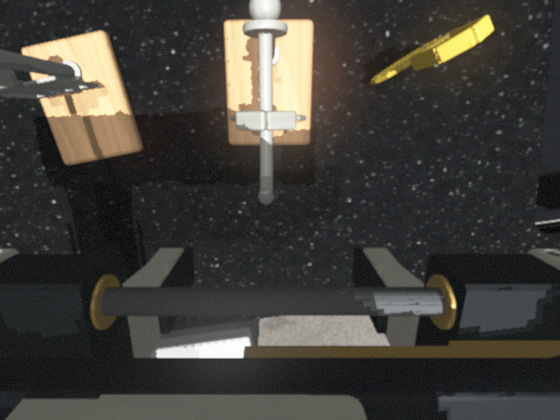

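The skimmer's eye is at (266,120), its stop at (266,198) and the collar at (265,28). The rail is aligned with the tool, so I'll go down on the eye.

Call:
{"op": "drive_tool", "data": {"increments": [[[1,0.61,-0.04,0,0],[1,0.61,-0.04,0,0],[1,0.61,-0.04,0,0],[1,0.61,-0.04,0,0]]]}}

```text
time_s: 8.2
tcp_pos: [0.495, -0.2505, 0.2999]
eef_rot: [-180.0, 0.0, -8.8]
contact_force: [-0.1, -0.4, -0.6]
gripper_width: 0.0874
gripper_force: 0.0
```

```bash
python3 plan.py .4955 -.25 .178 -9
```

```text
pos [ 0.495  -0.2505  0.2999] rot [-1.80e+02  2.00e-02 -8.83e+00] t 8.2 -> shift [ 0.004 -0.005  1.016] roll 0.0005
```

Call:
{"op": "drive_tool", "data": {"increments": [[[1,0,0,0.5,0],[1,0,0,0.8,0],[1,0,0,1,0],[1,0,0,1,0]]]}}

```text
time_s: 8.7
tcp_pos: [0.4936, -0.2508, 0.179]
eef_rot: [-180.0, 0.2, -8.9]
contact_force: [0.4, 0.2, 0.0]
gripper_width: 0.0877
gripper_force: 0.0
```

Call:
{"op": "drive_tool", "data": {"increments": [[[-0.2,0,0,0,0],[-0.2,0,0,0,0],[-0.2,0,0,0,0],[-0.2,0,0,0,0],[-0.2,0,0,0,0]]], "squeeze": 30}}

```text
time_s: 9.32
tcp_pos: [0.4954, -0.2509, 0.1801]
eef_rot: [-180.0, -0.0, -8.9]
contact_force: [0.3, 2.4, 1.0]
gripper_width: 0.046
gripper_force: 30.0
```

Call:
{"op": "drive_tool", "data": {"increments": [[[-0.2,0,0,-0.1,0],[-0.2,0,0,-0.2,0],[-0.2,0,0,-0.26,0],[-0.2,0,0,-0.26,0],[-0.2,0,0,-0.26,0]]]}}

```text
time_s: 9.95
tcp_pos: [0.495, -0.2511, 0.2109]
eef_rot: [-180.0, 0.0, -8.9]
contact_force: [-1.0, 0.1, -2.3]
gripper_width: 0.046
gripper_force: 30.0
```

Call:
{"op": "drive_tool", "data": {"increments": [[[-0.2,-0.1,0,0,0],[-0.2,-0.2,0,0,0],[-0.2,-0.3,0,0,0],[-0.2,-0.35,0,0,0],[-0.2,-0.35,0,0,0]]]}}

```text
time_s: 10.58
tcp_pos: [0.4534, -0.2447, 0.2115]
eef_rot: [180.0, -0.0, -8.9]
contact_force: [0.6, 0.2, -2.2]
gripper_width: 0.046
gripper_force: 30.0
```

Call:
{"op": "drive_tool", "data": {"increments": [[[-0.2,-0.1,0,0,0],[-0.2,-0.2,0,0,0],[-0.2,-0.3,0,0,0],[-0.2,-0.4,0,0,0],[-0.2,-0.4,0,0,0]]]}}

```text
time_s: 11.2
tcp_pos: [0.4055, -0.2372, 0.2115]
eef_rot: [-180.0, -0.0, -8.9]
contact_force: [0.4, 0.7, -2.2]
gripper_width: 0.0456
gripper_force: 30.0
```

Call:
{"op": "drive_tool", "data": {"increments": [[[-0.2,0.0,-0.2,0,-0.01],[-0.2,0,-0.5,0,-0.02],[-0.2,-0.02,-0.8,0,-0.029],[-0.2,-0.02,-0.9,0,-0.029],[-0.2,-0.02,-0.9,0,-0.029]]]}}

```text
time_s: 11.82
tcp_pos: [0.4211, -0.1298, 0.2113]
eef_rot: [180.0, -0.0, 1.6]
contact_force: [-0.2, -0.3, -2.2]
gripper_width: 0.0459
gripper_force: 30.0
```

```bash
python3 plan.py .418 -.0195 .2115 1.6
```

```text
pos [ 0.4211 -0.1298  0.2113] rot [ 1.7999e+02 -3.0000e-02  1.6100e+00] t 11.82 -> shift [-0.    -0.919 -0.001] roll 0.0
```

Call:
{"op": "drive_tool", "data": {"increments": [[[-0.2,0,-0.2,0,0],[-0.2,0,-0.5,0,0],[-0.2,0,-0.8,0,0],[-0.2,0,-0.92,0,0],[-0.2,0,-0.92,0,0]]]}}

```text
time_s: 12.45
tcp_pos: [0.4178, -0.0198, 0.2112]
eef_rot: [180.0, 0.0, 1.6]
contact_force: [-0.2, 0.3, -2.7]
gripper_width: 0.0458
gripper_force: 30.0
```

```bash
python3 plan.py .508 -.0173 .2115 1.6; python3 - <<'E'
from h import *
ms=camera_model('side')
w=camera_model('wrist');a=capture('wrist')[:,:,::-1];b=capture('side')[150:290,200:360,::-1]
b=cv2.resize(b,(480,420),interpolation=cv2.INTER_CUBIC);a=a[0:260,150:450];a=cv2.resize(a,(300,260))
c=np.zeros((420,780,3),np.uint8);c[:,:480]=b;c[:260,480:]=a;cv2.imwrite('pics/c3.png',c)
print(proj([.461,-.0177,.218],w))
E
```

```text
pos [ 0.4178 -0.0198  0.2112] rot [179.99   0.     1.6 ] t 12.45 -> shift [ 0.752  0.    -0.003] roll 0.0
[[272.341699   195.46140665]]
```

View pics/c3.png

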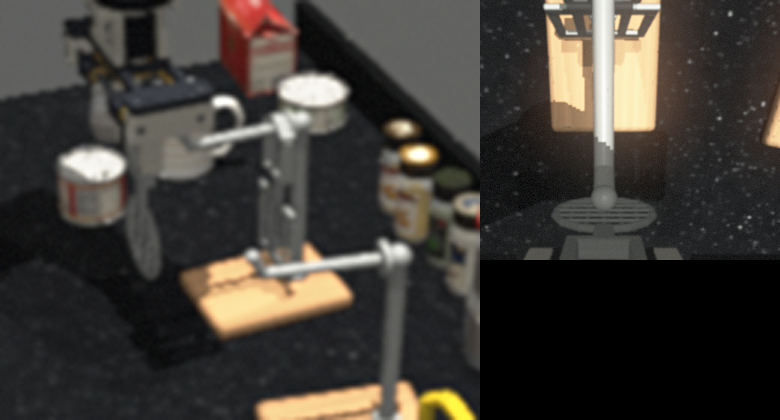

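The skimmer hangs straight in the gripper, in line with the rail and with stand_b's stop (full-image pixel 274,197). The turner is at the collar, so I'll thread the skimmer on.

Call:
{"op": "drive_tool", "data": {"increments": [[[-0.2,0.08,0,0,0],[-0.2,0.16,0,0,0],[-0.2,0.24,0,0,0],[-0.2,0.32,0,0,0],[-0.2,0.32,0,0,0]]]}}

```text
time_s: 13.18
tcp_pos: [0.4567, -0.0189, 0.2109]
eef_rot: [180.0, 0.0, 1.5]
contact_force: [-1.3, -0.3, -2.8]
gripper_width: 0.0457
gripper_force: 30.0
```

Call:
{"op": "drive_tool", "data": {"increments": [[[-0.2,0.1,0,0,0],[-0.2,0.2,0,0,0],[-0.2,0.3,0,0,0],[-0.2,0.4,0,0,0],[-0.2,0.43,0,0,0]]]}}

```text
time_s: 13.8
tcp_pos: [0.5084, -0.0174, 0.2109]
eef_rot: [180.0, 0.0, 1.5]
contact_force: [-0.1, 0.1, -1.3]
gripper_width: 0.0457
gripper_force: 30.0
```

Call:
{"op": "drive_tool", "data": {"increments": [[[-0.2,0,0,0.08,0],[-0.2,0,0,0.14,0],[-0.2,0,0,0.2,0],[-0.2,0,0,0.23,0],[-0.2,0,0,0.23,0]]]}}

```text
time_s: 14.42
tcp_pos: [0.5074, -0.0174, 0.1833]
eef_rot: [180.0, 0.0, 1.6]
contact_force: [-0.2, 0.4, -2.0]
gripper_width: 0.046
gripper_force: 30.0
```

Call:
{"op": "drive_tool", "data": {"increments": [[[-0.2,0,0,0.01,0],[-0.2,0,0,0.02,0],[-0.2,0,0,0.03,0],[-0.2,0,0,0.03,0]]]}}

```text
time_s: 14.92
tcp_pos: [0.5077, -0.0175, 0.1801]
eef_rot: [180.0, -0.0, 1.6]
contact_force: [-0.2, -0.4, -0.8]
gripper_width: 0.0457
gripper_force: 30.0
```

Call:
{"op": "drive_tool", "data": {"increments": [[[-0.2,0,0,0.005,0],[-0.2,0,0,0.01,0],[-0.2,0,0,0.01,0]]]}}

```text
time_s: 15.3
tcp_pos: [0.5079, -0.0176, 0.1798]
eef_rot: [180.0, -0.1, 1.6]
contact_force: [-3.7, 0.4, 7.1]
gripper_width: 0.0458
gripper_force: 30.0
```

Call:
{"op": "drive_tool", "data": {"increments": [[[-0.2,0,0,0,0],[0.1,0,0,0,0],[0.5,0,0,0,0],[1,0,0,0,0],[1,0,0,0,0]]], "squeeze": 4}}

```text
time_s: 15.92
tcp_pos: [0.5076, -0.0174, 0.1786]
eef_rot: [180.0, 0.0, 1.5]
contact_force: [0.1, 0.0, -0.8]
gripper_width: 0.0727
gripper_force: 0.0
```

Call:
{"op": "drive_tool", "data": {"increments": [[[1,0,0,0,0],[1,0,0,0,0],[1,0,0,0,0],[1,0,0,0,0]]]}}

```text
time_s: 16.42
tcp_pos: [0.5076, -0.0174, 0.1788]
eef_rot: [-180.0, -0.0, 1.5]
contact_force: [0.1, 0.1, 0.1]
gripper_width: 0.0875
gripper_force: 0.0
```

Call:
{"op": "drive_tool", "data": {"increments": [[[1,0,0,-0.2,0],[1,0,0,-0.5,0],[1,0,0,-0.8,0],[1,0,0,-1,0],[1,0,0,-1,0]]]}}

```text
time_s: 17.05
tcp_pos: [0.5085, -0.0173, 0.3008]
eef_rot: [-180.0, -0.2, 1.6]
contact_force: [1.0, 0.1, -0.1]
gripper_width: 0.0876
gripper_force: 0.0
```

Call:
{"op": "drive_tool", "data": {"increments": [[[1,-0.7,0,0,0],[1,-0.7,0,0,0],[1,-0.7,0,0,0],[1,-0.7,0,0,0],[1,-0.7,0,0,0]]]}}

```text
time_s: 17.68
tcp_pos: [0.4242, -0.0196, 0.2984]
eef_rot: [180.0, 0.0, 1.5]
contact_force: [0.5, 0.3, 0.0]
gripper_width: 0.0879
gripper_force: 0.0
```

```bash
python3 - <<'E'
from h import *
a=capture('wrist')[0:260,150:450,::-1];b=capture('side')[150:290,200:360,::-1]
b=cv2.resize(b,(480,420),interpolation=cv2.INTER_CUBIC)
c=np.zeros((420,780,3),np.uint8);c[:,:480]=b;c[:260,480:]=a;cv2.imwrite('pics/c4.png',c)
E
```

```text
(no output)
```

View pics/c4.png

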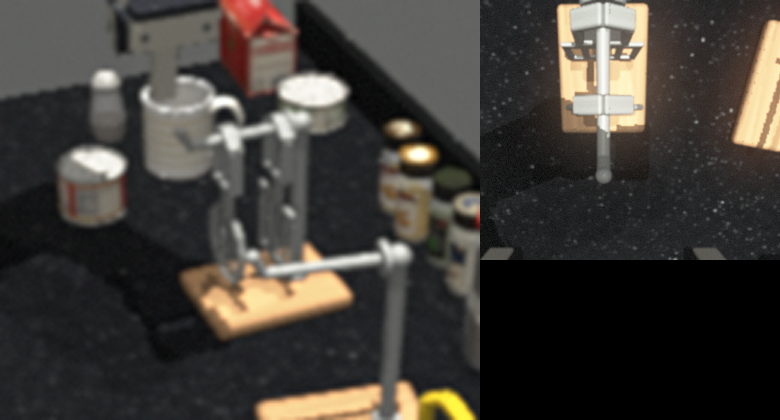

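Both utensils hang on stand_b: the skimmer's eye is at (604,104) in the composite and the turner is at the collar. I'll let any swing die out, then hand in.

Call:
{"op": "drive_tool", "data": {"increments": [[[1,0,0,0,0],[1,0,0,0,0],[1,0,0,0,0],[1,0,0,0,0],[1,0,0,0,0]]]}}

```text
time_s: 18.4
tcp_pos: [0.4237, -0.0197, 0.2988]
eef_rot: [-180.0, -0.0, 1.6]
contact_force: [0.2, -0.1, -0.1]
gripper_width: 0.0876
gripper_force: 0.0
```

Call:
{"op": "drive_tool", "data": {"increments": [[[1,0,0,0,0],[1,0,0,0,0],[1,0,0,0,0],[1,0,0,0,0],[1,0,0,0,0]]]}}

```text
time_s: 19.02
tcp_pos: [0.4237, -0.0197, 0.2988]
eef_rot: [180.0, -0.0, 1.5]
contact_force: [-0.1, 0.2, 0.5]
gripper_width: 0.0877
gripper_force: 0.0
```

Call:
{"op": "drive_tool", "data": {"increments": [[[1,0,0,0,0],[1,0,0,0,0],[1,0,0,0,0],[1,0,0,0,0],[1,0,0,0,0]]]}}

```text
time_s: 19.65
tcp_pos: [0.4236, -0.0197, 0.2988]
eef_rot: [-180.0, 0.0, 1.5]
contact_force: [-1.0, -0.2, -0.0]
gripper_width: 0.0876
gripper_force: 0.0
```

Call:
{"op": "drive_tool", "data": {"increments": [[[1,0,0,0,0],[1,0,0,0,0],[1,0,0,0,0],[1,0,0,0,0],[1,0,0,0,0]]]}}

```text
time_s: 20.27
tcp_pos: [0.4236, -0.0197, 0.2987]
eef_rot: [180.0, 0.0, 1.6]
contact_force: [-0.0, -0.7, 0.4]
gripper_width: 0.0875
gripper_force: 0.0
```

```bash
python3 - <<'E'
from h import *
a=capture('side')[150:290,200:360].astype(int)
for i in range(8): b=capture('side')[150:290,200:360].astype(int);print(abs(a-b).max(),end=' ')
print(job.close_job())
E
```

```text
9 8 8 8 8 10 9 8 the job is handed in; nothing more can be done
None
```

The job is handed in at about 21 s, with no verdict returned: the turner is against stand_b's collar, the skimmer hangs in front of it on the same rail, and both looked still and let go in the last pictures.

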